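Uncouple an air plug and park it

ROBOT

A 6-joint arm with a two-finger parallel gripper is mounted at the origin on a cart in front of the work surface, level with it; the furniture and walls round the work are solid. World frame = base frame: x ahead of the robot, y to its left, z up, the work surface at z = 0. Lengths are in m, angles in rad, forces in N, time in s.
With the tool pointing down it reaches from about 0.35 to 0.85 m from the base axis. Payload 8.1 kg.
Tool frame: the origin (TCP) lies at the centre of the arm's flange, where the gripper is bolted on; the fingertips stand 186 mm ahead of it and the grasp point (between the pads) lies 167 mm ahead of it; z points along the fingers, y is the line along which they close (so a half turn about z gives the same grasp; the last joint's range is limited). The gripper opens to 93 mm and grips with 3 to 60 N. Pads are 15 mm wide; open, the fingers measure 128 mm over their backs; the gripper's body (75 mm by 188 mm) begins 65 mm behind the grasp point.
Start: joints at [1.184, 0.13, 1.488, -0, 1.523, -0.085], TCP at [0.178, 0.573, 0.405] pointing down, gripper open.
Joint ranges: [-2.96, 2.96], [-0.89, 2.26], [0.02, 2.5], [-1.34, 4.48], [0, 2.73], [-2.66, 2.66]. Speed limits (rad/s): [2.39, 2.39, 2.79, 3.14, 3.14, 3.14].

INTERFACE

Orientations are given as a rotation vector (axis times angle).
In Python, from plant import read_state, read_camera, camera_params, robot gives the robot as it stands.
- The arm moves only by the tool carry_out, never from a script. Its argument "targets" is a list of rows, each an object of numbers: "hand": the opening in per cent of the stroke, from 0 (shut) to 100 (fully open); "x", "y", "z": the shift along the tool's x, y, z in m; "ax", "ay", "az": the turn, a rotation vector about the tool's x, y, z in rad. In form: [{"hand": .., "x": .., "y": .., "z": .., "ax": .., "ay": .., "az": ..}, ...]. A call has 1 to 8 rows; each row is the pose to reach, as a shift and turn from the pose commanded when the call began, along the tool's axes at that moment; what a row does not reach only later rows make up. A row lasts 1/8 s, in which the tool goes at most 62.5 mm and 10.7 degrees, less where a joint would pass 70% of its speed; a pose out of reach is approached as far as the arm can. A call with a gripper value outside its range is refused whole. The fingers move at their own pace and stop on an object; "newtons" is the grip in N (left out, the last holds). Time passes only in rows, so rows that repeat a pose let the fingers close. It gives the time, the measured TCP pose, the force, the opening and the grip force at its end, in the units of the state.
- read_state(): the state, without advancing time (a new reading comes with each control period).
- read_camera(name): name is "side" or "top" or "wrist"; returns (picture, depth): 384x512x3 uint8, blue, green, red; 384x512 float32, m along the optical axis (not along the pixel's ray), 0 where there is no reading.
- camera_params(name): a dict with "fx", "fy", "cx", "cy" (pixels), "position" and "rotation" of the camera in the world. Camera axes: x right, y up, looking along -z (the intrinsics and any distortion apply to the point x, -y, -z); pixel columns grow to the right and rows downward; lengths in m; the calibration is good to about 2 mm. A picture is of the moment at which its call begins: read the wrist's pose just before it. camera_params takes no time and is no camera call; for the wrist camera it gives the pose at the moment of the call.
- robot.close_job(): hands the job in; it is judged then, once.
The state is a dict: "t": time; "q": joint angles; "dq": joint speeds; "joint_torque": joint torques, N m; "tool_pos": TCP position; "orientation": TCP orientation; "force": force on the tool from outside, world axes, zero at the start; "wrist_torque": the same for the moment, N m; "opening": finger opening in m; "gripper_force": force on a finger pad.
Only numpy, scipy, OpenCV 4.12 (cv2) and the standard library are available. Lean on these libraries where they do the work, as an engineer would, in place of code of your own. Each camera call takes 0.05 s, during which the arm holds its last target. There are 200 camera calls.

TASK

Uncouple the blue-headed plug from the spring-loaded quick coupling: draw the sleeve back by pushing its orange ring gently down until the plug pops up, let the ring go, then pull the plug straight up and out so that the sleeve snaps forward again, and park the plug upright and fully home in the blue dock. Do not lean on the sleeve once it has reached its stop, do not tug at a plug that is still locked, and leave the other things on the bench where they lie.

Things in the scene. Friction and masses are not known exactly. Their poses are not given: they have to be found in the camera images.
- coupling: quick coupling upright on a grey foot plate 80x80x10 mm bolted to the bench; origin: centre of the plate's underside, z = the coupling's axis, up. Steel base 46 mm across up to z 30 mm; above it a knurled steel sleeve 40 mm across (z 42 to 62 mm) with an orange finger ring on top: 60 mm outside, 28 mm inside, 8 mm thick. Pushing the ring down draws the sleeve back
- bore_mouth (a point): centre of the coupling's bore at its mouth, 58 mm above the bench, inside the ring. The orange ring is screwed up or down the sleeve, so its flat top differs unreported: 70 mm above the bench, give or take 5 mm: find it by touch. The plug's head stands between fingers that push on the ring: its top 25 to 35 mm above the ring at first, 42 to 52 mm when sleeve is back and plug popped up
- sleeve (a joint): travel of the sleeve in m: 0 = fully forward (up), 0.009 = fully back (down, at its stop). Sprung: 4 to 5 N starts it, about 10 N at the stop, beyond which force rises steeply. The plug is surely released only in the last 1 mm; then it pops up 8 mm. With the ring let go, the plug holds the sleeve about 5 mm back until it is drawn out (a few N), then the sleeve snaps to 0
- mount (a joint): the whole coupling sits on a stiff rubber mount, which shows the force on it along the coupling's axis: displacement in m, 0 at rest, positive = pushed down, negative = pulled up, 0.001 m for 25 N. More than 30 N either way (0.0012 m) is too much
- plug_grip (a point): centre of the plug's head, the place to grip it. The head is a blue knurled cylinder 20 mm across, 26 mm high, its top 13 mm above this point. Below it the steel shank, 14 mm across with a groove, 42 mm long, tapers at its end. 0.12 kg. z of the point = plug's axis, pointing up. While locked in the coupling this point is 87 mm above the bench
- plug_foot (a point): centre of the lower end of the plug's shank, 55 mm below plug_grip on its axis; 32 mm above the bench while locked in the coupling
- dock_floor (a point): middle of the floor of the hole in the blue parking dock, a round post 44 mm across on a 66x66x8 mm plate fixed to the bench. The hole is upright, 16.5 mm wide, 30 mm deep, its floor 12 mm and its mouth 42 mm above the bench. Parked, the plug's foot stands on the floor and its head is 12 mm clear of the post
- tape_roll: roll of blue tape lying flat, 104x105x24 mm; bystander, origin at the centre of its underside
- torch: black torch lying, 111x28x28 mm; bystander, origin at the centre of its underside
- marker_blue: blue marker pen lying, 136x15x17 mm; bystander, origin at the centre of its underside
- plug_gauge: grey plug gauge with a green band lying, 111x25x26 mm; bystander, origin at the centre of its underside
- hex_key: black hex key lying, 89x34x9 mm; bystander, origin at the centre of its underside
Mind the look-alikes: they are no part of the job. There is more than one size of the part that bears dock_floor; the job needs the largest.

How it is judged:
On the way, in this order (a step that is already met when the one before it is completed fails the run):
1. sleeve drawn back and the plug popped up (z of plug_foot in the frame of coupling between 0.037 and 0.046 m and value of joint sleeve above 0.004 m), for 0.1 s.
2. plug pulled out of the coupling, sleeve snapped fully forward (z of plug_foot in the frame of coupling above 0.059 m and value of joint sleeve below 0.0015 m), for 0.1 s.
At the end, for the whole second after the job is handed in: The plug stands released and at rest in the dock: its foot within 4 mm of the middle of the hole's floor, its axis within 0.15 rad of upright; the sleeve is fully forward (within 1.5 mm) (distance between plug_foot and dock_floor below 0.004 m and angle between plug_grip's own z axis and vertical below 0.15 rad and value of joint sleeve below 0.0015 m); the robot touches nothing.
It fails at once if the coupling was pressed down with more than 30 N (value of joint mount above 0.0012 m).
It fails at once if the coupling was pulled up with more than 30 N (value of joint mount below -0.0012 m).
It fails at once if a bystander was moved by more than 25 mm (distance of any of tape_roll, torch, marker_blue, plug_gauge, hex_key from where it was at the start of the episode above 0.025 m).
It also fails if it takes over 53 s, if anything falls off the work surface, if the arm or the gripper's body presses on something with over 40 N, if the wrist force passes 120 N, or if a joint passes its speed limit or range.

## Working session

There is one attempt and no reset: what is moved stays moved. The work goes in short steps, Python scripts to look and compute and a tool call to move; the robot and the scene stay as the last step left them, time stands still between calls to the robot, and variables do not carry over. Pictures are saved under pics/ and viewed, at most 10 in all, crops included, and the job is handed in when it is done.

Besides the shell and the picture viewer there is one more tool, called as name(argument=value, ...), one argument or row to a line, values as JSON. carry_out: Moves the arm, as the interface text tells. Its arguments: {"type":"object","properties":{"targets":{"type":"array","items":{"type":"object","properties":{"hand":{"type":"number"},"x":{"type":"number"},"y":{"type":"number"},"z":{"type":"number"},"ax":{"type":"number"},"ay":{"type":"number"},"az":{"type":"number"}}}},"newtons":{"type":"number"}},"required":["targets"]}

```bash
ls; mkdir -p pics
cat > h.py <<'E'
import numpy as np, cv2
from plant import read_state, read_camera, camera_params, robot
def P(c): 
    return np.array(c["position"]), np.array(c["rotation"])
def pts(d,c):
    v,u=np.mgrid[:d.shape[0],:d.shape[1]]
    p,R=P(c)
    X=np.stack([(u-c["cx"])/c["fx"]*d,-(v-c["cy"])/c["fy"]*d,-d],-1)
    return X@R.T+p
E
python3 - <<'E'
from h import *
s=read_state(); print({k:np.round(v,3) for k,v in s.items()})
for n in ("top","side"):
    c=camera_params(n); print(n,c)
    im,d=read_camera(n); cv2.imwrite(f"pics/{n}0.png",im); np.savez(f"{n}0.npz",im=im,d=d)
E
```

```text
pics
{'t': np.float64(0.0), 'q': array([ 1.184,  0.131,  1.489, -0.   ,  1.523, -0.085]), 'dq': array([-0.001,  0.001, -0.001, -0.002,  0.   ,  0.   ]), 'joint_torque': array([ 1.0000e-03, -5.5984e+01, -4.9176e+01,  7.7000e-02,  3.6000e-02,
       -0.0000e+00]), 'tool_pos': array([0.178, 0.573, 0.404]), 'orientation': array([-4.720e-01, -3.105e+00,  3.000e-03]), 'force': array([-0.048,  0.987,  0.372]), 'wrist_torque': array([-0.014, -0.021,  0.035]), 'gripper_force': np.float64(0.0), 'opening': np.float64(0.093)}
top {'fx': 449.2001742716057, 'fy': 449.2001742716057, 'cx': 261.05736576149104, 'cy': 194.1717499538338, 'position': array([ 0.3368362 , -0.12974746,  1.16275161]), 'rotation': array([ 0.16669236, -0.16574297, -1.55247561])}
side {'fx': 415.9768458199039, 'fy': 415.9768458199039, 'cx': 255.72869778267102, 'cy': 196.29552759226112, 'position': array([ 0.45433183, -1.22015985,  0.88410688]), 'rotation': array([ 0.9367438 , -0.06332727, -0.101036  ])}
```

```bash
python3 - <<'E'
s=open('h.py').read().replace('np.array(c["rotation"])','cv2.Rodrigues(np.array(c["rotation"]))[0]')
open('h.py','w').write(s)
E
python3 - <<'E'
from h import *
a=np.load("top0.npz"); b=np.load("side0.npz")
cv2.imwrite("pics/both0.png",cv2.resize(np.vstack([a["im"]]),(800,600)))
cv2.imwrite("pics/side0b.png",cv2.resize(b["im"],(800,600)))
for n,z in(("top",a),("side",b)):
    X=pts(z["d"],camera_params(n)); print(n,np.median(X[...,2]),X[192,256],z["d"].min())
E
```

```text
top -0.00042278033884191046 [ 0.73565488 -0.10531543 -0.64838082] 0.0
side 0.003995097577589868 [0.60490899 0.00062358 0.00221998] 0.0
```

View pics/both0.png

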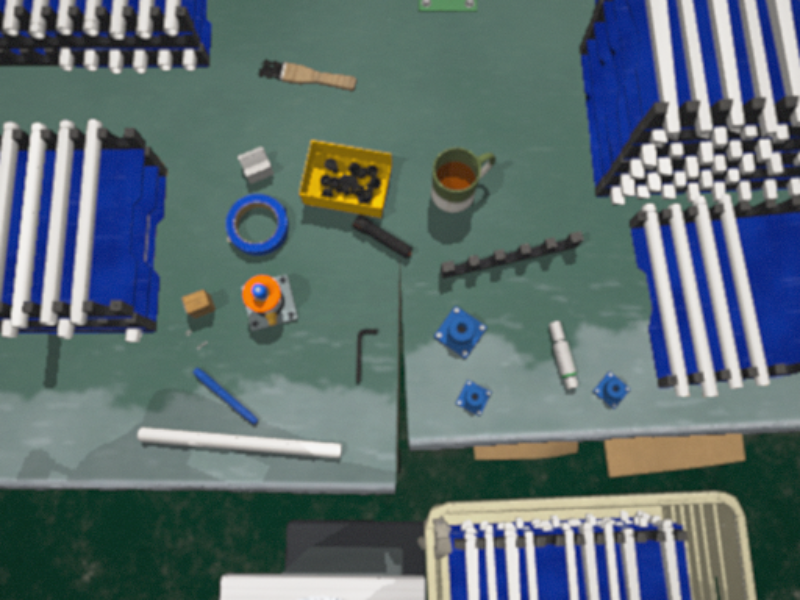

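View pics/side0b.png

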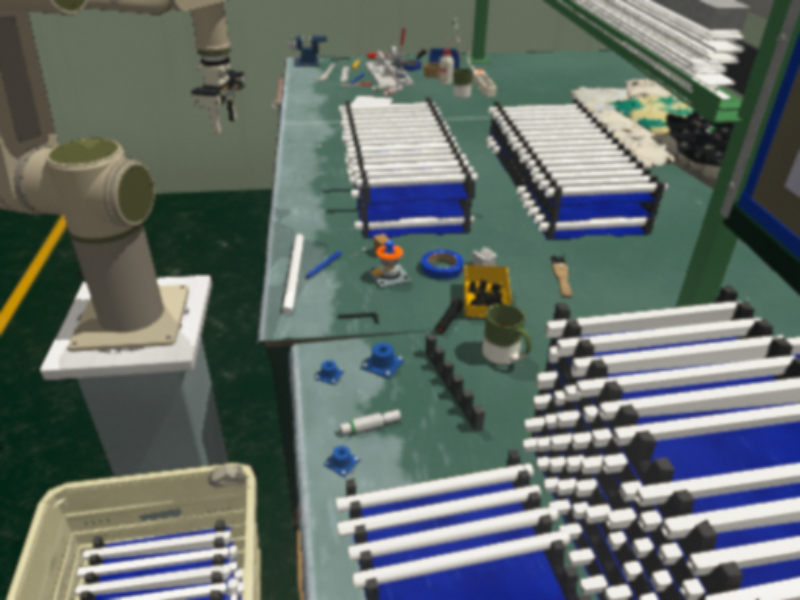

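The top view shows the coupling (orange ring) at about (262,293) of the enlarged picture. Three blue docks stand at (461,332), (474,397) and (612,389). The one at (461,332) is clearly the largest, so it is the likely one; I'll measure all three and confirm in a crop.

```bash
cat >> h.py <<'E'
def ray(c,u,v,z):
    p,R=P(c); r=R@np.array([(u-c["cx"])/c["fx"],-(v-c["cy"])/c["fy"],-1]); return p+r*(z-p[2])/r[2]
def two(c1,u1,c2,u2):
    A=np.zeros((3,3));b=np.zeros(3)
    for c,(u,v) in((c1,u1),(c2,u2)):
        p,R=P(c); r=R@np.array([(u-c["cx"])/c["fx"],-(v-c["cy"])/c["fy"],-1]); r/=np.linalg.norm(r)
        M=np.eye(3)-np.outer(r,r);A+=M;b+=M@p
    return np.linalg.solve(A,b)
def blobs(im,lo,hi,box,amin=15):
    m=cv2.inRange(cv2.cvtColor(im,cv2.COLOR_BGR2HSV),lo,hi); k=np.zeros_like(m); x0,y0,x1,y1=box; k[y0:y1,x0:x1]=m[y0:y1,x0:x1]
    n,l,st,ce=cv2.connectedComponentsWithStats(k)
    return [(st[i],ce[i],l==i) for i in range(1,n) if st[i][4]>=amin]
BLUE=((95,120,60),(125,255,255)); OR=((5,150,120),(18,255,255))
E
python3 - <<'E'
from h import *
a=np.load("top0.npz"); b=np.load("side0.npz")
s=.64
for n,z,bd,bo in(("top",a,(270,190,420,265),(150,165,195,215)),("side",b,(195,210,265,305),(230,145,270,185))):
    c=camera_params(n); X=pts(z["d"],c)
    for nm,col,bx in(("dock",BLUE,bd),("ring",OR,bo),("plug",BLUE,bo)):
        for st,ce,m in blobs(z["im"],*col,bx):
            q=X[m&(z["d"]>0)]; print(n,nm,st,ce.round(1),"med",np.median(q,0).round(3),"zmax",np.percentile(q[:,2],97).round(3), "ext",(np.percentile(q,98,0)-np.percentile(q,2,0)).round(3))
            if nm=="dock":
                t=q[abs(q[:,2]-.042)<.006]; print("   top pts",len(t), ((t.max(0)+t.min(0))/2).round(4) if len(t) else '')
            if nm=="ring":
                (u,v),r=cv2.minEnclosingCircle(cv2.findContours(m.astype(np.uint8),0,2)[0][0]); print("   circ",u,v,r,ray(c,u,v,.07))
cr=cv2.resize(a["im"][195:265,275:415],(800,400),interpolation=2); cr2=cv2.resize(a["im"][160:215,145:200],(400,400),interpolation=2)
cv2.imwrite("pics/docks.png",cv2.resize(np.hstack([cr,cr2]),(800,267)))
E
```

```text
top dock [415 190   5  45 140] [417.8 209.3] med [ 0.551 -0.539  0.003] zmax 0.008 ext [0.109 0.013 0.009]
   top pts 0 
top dock [280 198  30  29 528] [294.2 211.8] med [ 0.536 -0.214  0.01 ] zmax 0.044 ext [0.064 0.063 0.044]
   top pts 202 [ 0.5385 -0.2155  0.0418]
top dock [382 240  19  20 251] [391.  249.1] med [ 0.444 -0.459  0.012] zmax 0.031 ext [0.041 0.037 0.031]
   top pts 0 
top dock [293 245  20  20 246] [302.6 254.2] med [ 0.429 -0.235  0.007] zmax 0.032 ext [0.041 0.039 0.031]
   top pts 0 
top ring [155 176  25  24 352] [167.1 187.9] med [0.584 0.105 0.073] zmax 0.077 ext [0.068 0.072 0.079]
   circ 166.90823364257812 187.69619750976562 12.309374809265137 [0.58578674 0.10748723 0.07      ]
top plug [162 182   8   9  49] [165.9 186.1] med [0.583 0.104 0.098] zmax 0.102 ext [0.017 0.017 0.017]
side dock [233 219  25  23 339] [245.  229.9] med [ 0.543 -0.232  0.017] zmax 0.043 ext [0.063 0.105 0.044]
   top pts 98 [ 0.5426 -0.2202  0.0407]
side dock [204 231  15  14 142] [210.6 237.8] med [ 0.434 -0.249  0.015] zmax 0.03 ext [0.038 0.034 0.029]
   top pts 0 
side dock [210 286  19  17 212] [218.4 294.1] med [ 0.449 -0.476  0.016] zmax 0.03 ext [0.041 0.033 0.028]
   top pts 0 
side ring [241 152  17  15 116] [248.  160.9] med [0.582 0.1   0.072] zmax 0.076 ext [0.073 0.172 0.077]
   circ 248.71875 158.0 9.196789741516113 [0.59124425 0.12896721 0.07      ]
side plug [236 145  34   8 149] [253.3 148.1] med [0.631 0.32  0.003] zmax 0.007 ext [0.14  0.046 0.009]
side plug [247 153   6   8  27] [249.3 156.6] med [0.59  0.096 0.095] zmax 0.101 ext [0.036 0.193 0.105]
```

View pics/docks.png

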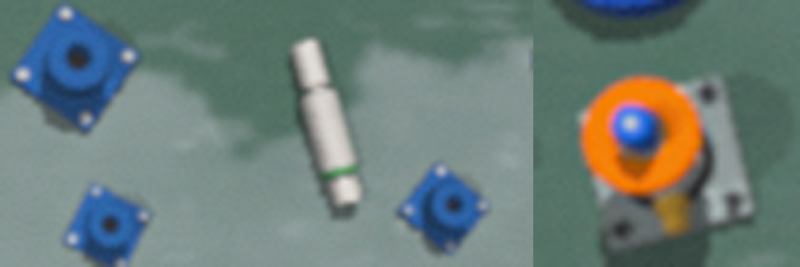

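The crop confirms the choice. The top-left dock at full-image (294,212) has the 66 mm plate and a top at 42 mm. The other two, (303,254) and (391,249), have ~41 mm plates and are 31 mm high, so they are look-alikes. The coupling with its blue plug is at (167,188).

Run:
```python
from h import *
s=read_state(); R=cv2.Rodrigues(np.array(s["orientation"]))[0]; p=np.array(s["tool_pos"]); print(R.round(3))
for t in ([.584,.106,.404],[.584,.106,.36]): print((R.T@(np.array(t)-p)).round(4))
c=camera_params("wrist"); pc,Rc=P(c); print("cam in tool",(R.T@(pc-p)).round(4),"\n",(R.T@Rc).round(3),c["fx"],c["cx"],c["cy"])
for n in("top","side"):
    z=np.load(n+"0.npz"); X=pts(z["d"],camera_params(n)); X=X[z["d"]>0]
    k=(X[:,0]>.1)&(X[:,0]<.7)&(X[:,1]>-.3)&(X[:,1]<.6)&(X[:,2]<.3)
    Y=X[k]
    for y in np.arange(-.3,.6,.1):
        q=Y[(Y[:,1]>=y)&(Y[:,1]<y+.1)]; print(n,round(y,1),np.percentile(q[:,2],99.5).round(3) if len(q) else None)
```

```text
[[-0.955  0.297 -0.001]
 [ 0.297  0.955 -0.002]
 [ 0.    -0.002 -1.   ]]
[-5.261e-01 -3.250e-01  3.000e-04]
[-0.5261 -0.3249  0.0443]
cam in tool [0.0795 0.     0.0195] 
 [[-0.001  0.958  0.286]
 [ 1.     0.001 -0.   ]
 [-0.     0.286 -0.958]] 328.72636285047616 255.07535195916776 183.505035982946
top -0.3 0.047
top -0.2 0.044
top -0.1 0.022
top 0.0 0.076
top 0.1 0.096
top 0.2 0.14
top 0.3 0.153
top 0.4 0.151
top 0.5 0.105
side -0.3 0.047
side -0.2 0.035
side -0.1 0.022
side 0.0 0.101
side 0.1 0.096
side 0.2 0.147
side 0.3 0.152
side 0.4 0.153
side 0.5 0.287
```

carry_out(
  targets=[
    {"hand":100,"x":-0.05,"y":-0.031,"z":0},
    {"x":-0.1,"y":-0.062,"z":0},
    {"x":-0.15,"y":-0.093,"z":0},
    {"x":-0.2,"y":-0.124,"z":0},
    {"x":-0.25,"y":-0.155,"z":0},
    {"x":-0.3,"y":-0.186,"z":0},
    {"x":-0.35,"y":-0.217,"z":0},
    {"x":-0.4,"y":-0.248,"z":0},
  ],
)

```text
schema error: expected keys hand, x, y, z, ax, ay, az
```

carry_out(
  targets=[
    {"hand":100,"x":-0.05,"y":-0.031,"z":0,"ax":0,"ay":0,"az":0},
    {"hand":100,"x":-0.1,"y":-0.062,"z":0,"ax":0,"ay":0,"az":0},
    {"hand":100,"x":-0.15,"y":-0.093,"z":0,"ax":0,"ay":0,"az":0},
    {"hand":100,"x":-0.2,"y":-0.124,"z":0,"ax":0,"ay":0,"az":0},
    {"hand":100,"x":-0.25,"y":-0.155,"z":0,"ax":0,"ay":0,"az":0},
    {"hand":100,"x":-0.3,"y":-0.186,"z":0,"ax":0,"ay":0,"az":0},
    {"hand":100,"x":-0.35,"y":-0.217,"z":0,"ax":0,"ay":0,"az":0},
    {"hand":100,"x":-0.4,"y":-0.248,"z":0,"ax":0,"ay":0,"az":0},
  ],
)

```text
t: 1.1
tool_pos: [0.4874, 0.2155, 0.4045]
orientation: [-0.472, -3.106, 0.0]
force: [1.3, 0.9, 0.2]
opening: 0.093
gripper_force: 0.0
```

carry_out(
  targets=[
    {"hand":70,"x":-0.045,"y":-0.027,"z":0.015,"ax":0,"ay":0,"az":0},
    {"hand":70,"x":-0.09,"y":-0.054,"z":0.03,"ax":0,"ay":0,"az":0},
    {"hand":70,"x":-0.125,"y":-0.076,"z":0.044,"ax":0,"ay":0,"az":0},
    {"hand":70,"x":-0.125,"y":-0.076,"z":0.044,"ax":0,"ay":0,"az":0},
    {"hand":70,"x":-0.125,"y":-0.076,"z":0.044,"ax":0,"ay":0,"az":0},
  ],
)

```text
t: 1.72
tool_pos: [0.583, 0.1077, 0.3604]
orientation: [-0.473, -3.105, -0.0]
force: [0.4, -0.2, 0.4]
opening: 0.0654
gripper_force: 0.0
```

Run:
```python
from h import *
s=read_state(); c=camera_params("wrist"); im,d=read_camera("wrist")
print(s["t"],np.round(s["tool_pos"],4),np.round(s["orientation"],4),np.round(s["force"],2))
cv2.imwrite("pics/w1.png",im); X=pts(d,c)
R=cv2.Rodrigues(np.array(s["orientation"]))[0]; p=np.array(s["tool_pos"])
for nm,col in(("ring",OR),("plug",BLUE)):
    for st,ce,m in blobs(im,*col,(0,0,512,384),300):
        q=X[m&(d>0)]; zt=np.percentile(q[:,2],90); t=q[abs(q[:,2]-zt)<.003]
        mid=(np.percentile(t,1,0)+np.percentile(t,99,0))/2
        print(nm,st,ce.round(1),"top z",zt.round(4),"mid",mid.round(4),"ext",np.ptp(t,0).round(4),"intool",(R.T@(mid-p)).round(4))
        cn=max(cv2.findContours(m.astype(np.uint8),0,2)[0],key=cv2.contourArea); e=cv2.fitEllipse(cn); print("  ell",np.round(e[0],1),np.round(e[1],1),"ray at zt",ray(c,*e[0],zt).round(4))
```

```text
1.725 [0.583  0.1077 0.3604] [-4.7280e-01 -3.1047e+00 -2.0000e-04] [ 0.38 -0.16  0.44]
ring [220 154  71  69 429] [252.8 178. ] top z 0.075 mid [0.5876 0.1061 0.074 ] ext [0.0602 0.0597 0.0041] intool [-5.200e-03 -1.000e-04  2.864e-01]
  ell [255.  187.6] [68.  69.4] ray at zt [0.5861 0.1067 0.075 ]
ring [233 162  41  49 454] [251.1 178.9] top z 0.0755 mid [0.5827 0.1035 0.0746] ext [0.0407 0.0362 0.004 ] intool [-0.0012 -0.0041  0.2858]
  ell [253.3 189.9] [36.  48.7] ray at zt [0.5874 0.1048 0.0755]
plug [279   0  62  24 777] [316.2   8.8] top z 0.016 mid [0.4597 0.203  0.0155] ext [0.0284 0.0447 0.0053] intool [0.1457 0.0543 0.3451]
  ell [295.3  -4.2] [ 21.7 109.4] ray at zt [0.4452 0.1879 0.016 ]
plug [426  33  86  31 356] [474.   47.9] top z 0.0569 mid [0.5324 0.3158 0.0569] ext [0.0026 0.0461 0.006 ] intool [0.1099 0.1836 0.3037]
  ell [476.6  46.6] [ 5.8 95.8] ray at zt [0.5314 0.31   0.0569]
plug [  428    63    84   216 11219] [478.4 157.1] top z 0.0561 mid [0.6485 0.3106 0.0552] ext [0.2062 0.0385 0.005 ] intool [-0.0025  0.2132  0.3053]
  ell [487.1 165.1] [ 93.1 231.1] ray at zt [0.6332 0.3082 0.0561]
plug [243 180  25  30 525] [255.1 194. ] top z 0.1012 mid [0.5871 0.1067 0.1004] ext [0.0181 0.0191 0.0042] intool [-0.0045  0.0003  0.26  ]
  ell [255.2 194.9] [24.3 30.2] ray at zt [0.5839 0.1075 0.1012]
plug [ 267  229   49   66 1424] [287.3 255.9] top z 0.0253 mid [0.6985 0.1129 0.0245] ext [0.0567 0.0641 0.0041] intool [-0.109   0.0394  0.3358]
  ell [287.5 258.3] [32.5 73.7] ray at zt [0.6872 0.1117 0.0253]
```

View pics/w1.png

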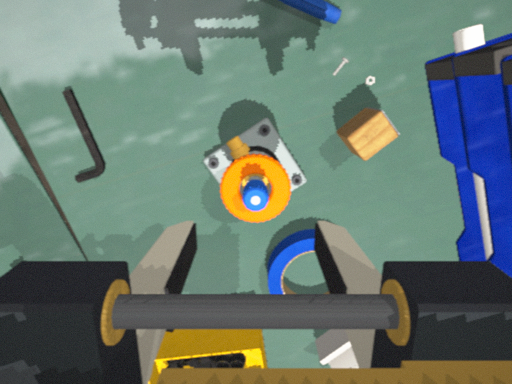

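The wrist view shows the ring centred at (255,188) and the plug head at (255,195), both between the fingers. The centre is about 4.5 mm along tool −x from the grasp axis, and the ring top is near z 0.0745.

carry_out(
  targets=[
    {"hand":36,"x":-0.0045,"y":0,"z":0.0,"ax":0,"ay":0,"az":0},
    {"hand":36,"x":-0.0045,"y":0,"z":0.03,"ax":0,"ay":0,"az":0},
    {"hand":36,"x":-0.0045,"y":0,"z":0.04,"ax":0,"ay":0,"az":0},
    {"hand":36,"x":-0.0045,"y":0,"z":0.06,"ax":0,"ay":0,"az":0},
    {"hand":36,"x":-0.0045,"y":0,"z":0.08,"ax":0,"ay":0,"az":0},
    {"hand":36,"x":-0.0045,"y":0,"z":0.09,"ax":0,"ay":0,"az":0},
    {"hand":36,"x":-0.0045,"y":0,"z":0.09,"ax":0,"ay":0,"az":0},
  ],
)

```text
t: 2.65
tool_pos: [0.5872, 0.1061, 0.2695]
orientation: [-0.472, -3.104, 0.001]
force: [-0.7, 0.9, -0.3]
opening: 0.0332
gripper_force: 0.0
```

Run:
```python
from h import *
s=read_state(); print(np.round(s["tool_pos"],4),np.round(s["force"],2),s["opening"])
im,d=read_camera("wrist"); cv2.imwrite("pics/w2.png",im)
```

```text
[0.5872 0.1061 0.2695] [-0.71  0.9  -0.31] 0.033172161139670295
```

View pics/w2.png

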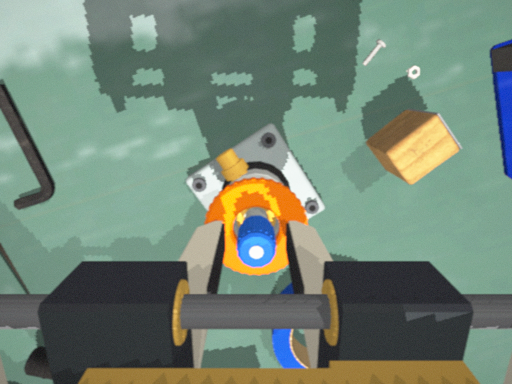

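carry_out(
  targets=[
    {"hand":36,"x":0,"y":0,"z":0.004,"ax":0,"ay":0,"az":0},
    {"hand":36,"x":0,"y":0,"z":0.007,"ax":0,"ay":0,"az":0},
    {"hand":36,"x":0,"y":0,"z":0.009,"ax":0,"ay":0,"az":0},
    {"hand":36,"x":0,"y":0,"z":0.0105,"ax":0,"ay":0,"az":0},
    {"hand":36,"x":0,"y":0,"z":0.0105,"ax":0,"ay":0,"az":0},
  ],
)

```text
t: 3.32
tool_pos: [0.5877, 0.1062, 0.2607]
orientation: [0.472, 3.106, 0.0]
force: [-0.4, -0.7, 4.1]
opening: 0.0334
gripper_force: 1.4
```

carry_out(
  targets=[
    {"hand":36,"x":0,"y":0,"z":0.001,"ax":0,"ay":0,"az":0},
    {"hand":36,"x":0,"y":0,"z":0.002,"ax":0,"ay":0,"az":0},
    {"hand":36,"x":0,"y":0,"z":0.003,"ax":0,"ay":0,"az":0},
    {"hand":36,"x":0,"y":0,"z":0.004,"ax":0,"ay":0,"az":0},
    {"hand":36,"x":0,"y":0,"z":0.004,"ax":0,"ay":0,"az":0},
    {"hand":36,"x":0,"y":0,"z":0.004,"ax":0,"ay":0,"az":0},
  ],
)

```text
t: 4.08
tool_pos: [0.5877, 0.1062, 0.2569]
orientation: [0.472, 3.105, 0.0]
force: [-2.8, -0.4, 5.7]
opening: 0.0333
gripper_force: 3.3
```

carry_out(
  targets=[
    {"hand":36,"x":0,"y":0,"z":0.001,"ax":0,"ay":0,"az":0},
    {"hand":36,"x":0,"y":0,"z":0.002,"ax":0,"ay":0,"az":0},
    {"hand":36,"x":0,"y":0,"z":0.003,"ax":0,"ay":0,"az":0},
    {"hand":36,"x":0,"y":0,"z":0.003,"ax":0,"ay":0,"az":0},
    {"hand":36,"x":0,"y":0,"z":0.003,"ax":0,"ay":0,"az":0},
  ],
)

```text
t: 4.7
tool_pos: [0.5877, 0.1061, 0.2539]
orientation: [0.472, 3.105, 0.0]
force: [-3.6, -1.2, 7.1]
opening: 0.0336
gripper_force: 3.2
```

carry_out(
  targets=[
    {"hand":36,"x":0,"y":0,"z":0.0007,"ax":0,"ay":0,"az":0},
    {"hand":36,"x":0,"y":0,"z":0.0015,"ax":0,"ay":0,"az":0},
    {"hand":36,"x":0,"y":0,"z":0.0015,"ax":0,"ay":0,"az":0},
    {"hand":36,"x":0,"y":0,"z":0.0015,"ax":0,"ay":0,"az":0},
  ],
)

```text
t: 5.2
tool_pos: [0.5877, 0.1062, 0.2527]
orientation: [0.472, 3.105, 0.0]
force: [-3.1, -1.1, 9.5]
opening: 0.0336
gripper_force: 4.5
```

carry_out(
  targets=[
    {"hand":36,"x":0,"y":0,"z":0.0005,"ax":0,"ay":0,"az":0},
    {"hand":36,"x":0,"y":0,"z":0.001,"ax":0,"ay":0,"az":0},
    {"hand":36,"x":0,"y":0,"z":0.001,"ax":0,"ay":0,"az":0},
  ],
)

```text
t: 5.58
tool_pos: [0.5878, 0.1061, 0.2518]
orientation: [0.472, 3.105, 0.0]
force: [-5.2, -0.4, 9.8]
opening: 0.0335
gripper_force: 4.8
```

```bash
cat > pl.py <<'E'
from h import *
s=read_state(); c=camera_params("wrist"); im,d=read_camera("wrist")
print(np.round(s["tool_pos"],4),np.round(s["force"],2),s["opening"])
X=pts(d,c)
for nm,col in(("ring",OR),("plug",BLUE)):
    for st,ce,m in blobs(im,*col,(200,120,310,280),150):
        q=X[m&(d>0)]; print(nm,st,ce.round(1),"zmax",np.percentile(q[:,2],[50,95]).round(4),"mid",np.median(q,0).round(4))
cv2.imwrite("pics/last.png",im)
E
python3 pl.py
```

```text
[0.5878 0.1061 0.2518] [-5.17 -0.44  9.76] 0.033464529357665584
ring [ 203  180  105   96 2902] [259.2 205. ] zmax [0.0657 0.0669] mid [0.57   0.1157 0.0657]
plug [ 233  233   46   47 1625] [255.1 257.2] zmax [0.1052 0.1087] mid [0.5807 0.1088 0.1052]
```

The plug top rose from 0.100 to 0.108, so it has popped with the ring about 8.7 mm down. I'll hold briefly, then let the ring go.

carry_out(
  targets=[
    {"hand":36,"x":0,"y":0,"z":0,"ax":0,"ay":0,"az":0},
    {"hand":36,"x":0,"y":0,"z":-0.003,"ax":0,"ay":0,"az":0},
    {"hand":36,"x":0,"y":0,"z":-0.006,"ax":0,"ay":0,"az":0},
    {"hand":36,"x":0,"y":0,"z":-0.01,"ax":0,"ay":0,"az":0},
    {"hand":36,"x":0,"y":0,"z":-0.0155,"ax":0,"ay":0,"az":0},
    {"hand":36,"x":0,"y":0,"z":-0.0155,"ax":0,"ay":0,"az":0},
    {"hand":36,"x":0,"y":0,"z":-0.0155,"ax":0,"ay":0,"az":0},
  ],
)

```text
t: 6.5
tool_pos: [0.5876, 0.1062, 0.2662]
orientation: [-0.472, -3.106, 0.0]
force: [0.2, -1.1, 0.0]
opening: 0.0336
gripper_force: 0.0
```

```bash
python3 pl.py
python3 - <<'E'
import cv2
im=cv2.imread("pics/last.png"); cv2.imwrite("pics/w3.png",cv2.resize(im[120:350,130:380],None,fx=2.4,fy=2.4))
E
```

```text
[0.5876 0.1062 0.2662] [ 0.24 -1.06  0.02] 0.03364417681514342
ring [ 205  175  102   93 2834] [257.7 202.9] zmax [0.0691 0.0704] mid [0.5716 0.1146 0.0691]
plug [ 236  222   40   57 1667] [255.3 249.6] zmax [0.1076 0.1092] mid [0.5825 0.1077 0.1076]
```

View pics/w3.png

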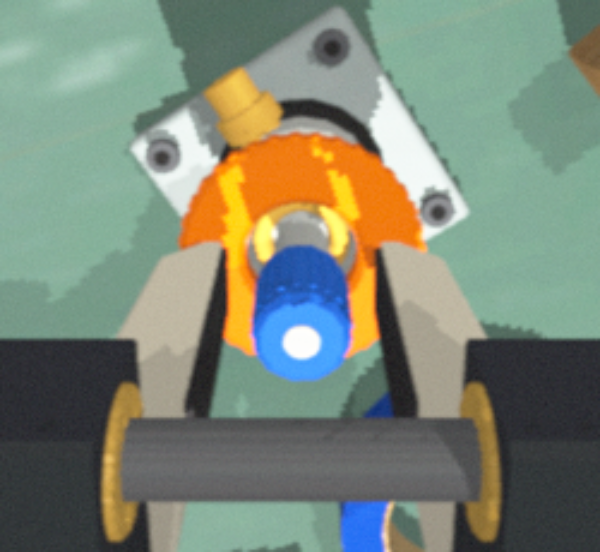

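The crop shows the plug popped up, with its steel neck visible above the ring and the head centred between the fingers. The ring is held back at z 0.070. Next I grip the head.

carry_out(
  newtons=30,
  targets=[
    {"hand":10,"x":0,"y":0,"z":0,"ax":0,"ay":0,"az":0},
    {"hand":10,"x":0,"y":0,"z":0,"ax":0,"ay":0,"az":0},
    {"hand":10,"x":0,"y":0,"z":0,"ax":0,"ay":0,"az":0},
    {"hand":10,"x":0,"y":0,"z":0,"ax":0,"ay":0,"az":0},
  ],
)

```text
t: 7.05
tool_pos: [0.5875, 0.1062, 0.2661]
orientation: [-0.472, -3.106, -0.0]
force: [-0.9, 1.0, -0.7]
opening: 0.0194
gripper_force: 30.0
```

carry_out(
  targets=[
    {"hand":10,"x":0,"y":0,"z":-0.0015,"ax":0,"ay":0,"az":0},
    {"hand":10,"x":0,"y":0,"z":-0.003,"ax":0,"ay":0,"az":0},
    {"hand":10,"x":0,"y":0,"z":-0.0045,"ax":0,"ay":0,"az":0},
    {"hand":10,"x":0,"y":0,"z":-0.006,"ax":0,"ay":0,"az":0},
    {"hand":10,"x":0,"y":0,"z":-0.006,"ax":0,"ay":0,"az":0},
  ],
)

```text
t: 7.68
tool_pos: [0.5876, 0.1061, 0.2724]
orientation: [-0.472, -3.106, 0.0]
force: [0.5, -0.0, -2.8]
opening: 0.0189
gripper_force: 30.0
```

carry_out(
  targets=[
    {"hand":10,"x":0,"y":0,"z":-0.004,"ax":0,"ay":0,"az":0},
    {"hand":10,"x":0,"y":0,"z":-0.008,"ax":0,"ay":0,"az":0},
    {"hand":10,"x":0,"y":0,"z":-0.012,"ax":0,"ay":0,"az":0},
    {"hand":10,"x":0,"y":0,"z":-0.016,"ax":0,"ay":0,"az":0},
    {"hand":10,"x":0,"y":0,"z":-0.022,"ax":0,"ay":0,"az":0},
    {"hand":10,"x":0,"y":0,"z":-0.03,"ax":0,"ay":0,"az":0},
    {"hand":10,"x":0,"y":0,"z":-0.04,"ax":0,"ay":0,"az":0},
    {"hand":10,"x":0,"y":0,"z":-0.04,"ax":0,"ay":0,"az":0},
  ],
)

```text
t: 8.68
tool_pos: [0.5881, 0.1062, 0.3138]
orientation: [0.472, 3.103, 0.001]
force: [0.3, 0.1, -1.7]
opening: 0.0193
gripper_force: 30.0
```

```bash
python3 pl.py
python3 - <<'E'
from h import *
s=read_state(); R=cv2.Rodrigues(np.array(s["orientation"]))[0]; print((R.T@(np.array([.5385,-.2155,.36])-s["tool_pos"])).round(4))
E
```

```text
[0.5881 0.1062 0.3138] [ 0.33  0.13 -1.7 ] 0.01925923066305012
ring [212 158  82  65 932] [249.5 172. ] zmax [0.0745 0.0758] mid [0.5659 0.1098 0.0745]
plug [ 234  223   43   57 1825] [255.6 250.9] zmax [0.1552 0.157 ] mid [0.5838 0.1074 0.1552]
[-0.0486 -0.3218 -0.0471]
```

The sleeve is back at 0.0745 (fully forward) and the plug is out, so I move over towards the dock.

carry_out(
  targets=[
    {"hand":10,"x":0,"y":-0.02,"z":-0.03,"ax":0,"ay":0,"az":0},
    {"hand":10,"x":-0.008,"y":-0.06,"z":-0.047,"ax":0,"ay":0,"az":0},
    {"hand":10,"x":-0.016,"y":-0.11,"z":-0.047,"ax":0,"ay":0,"az":0},
    {"hand":10,"x":-0.024,"y":-0.16,"z":-0.047,"ax":0,"ay":0,"az":0},
    {"hand":10,"x":-0.032,"y":-0.21,"z":-0.047,"ax":0,"ay":0,"az":0},
    {"hand":10,"x":-0.04,"y":-0.26,"z":-0.047,"ax":0,"ay":0,"az":0},
    {"hand":10,"x":-0.048,"y":-0.3,"z":-0.047,"ax":0,"ay":0,"az":0},
    {"hand":10,"x":-0.0486,"y":-0.322,"z":-0.047,"ax":0,"ay":0,"az":0},
  ],
)

```text
t: 9.72
tool_pos: [0.5377, -0.2179, 0.3588]
orientation: [-0.475, -3.105, 0.0]
force: [0.1, -0.7, -1.1]
opening: 0.0195
gripper_force: 30.0
```

carry_out(
  targets=[
    {"hand":10,"x":0,"y":0,"z":0,"ax":0,"ay":0,"az":0},
    {"hand":10,"x":0,"y":0,"z":0,"ax":0,"ay":0,"az":0},
    {"hand":10,"x":0,"y":0,"z":0,"ax":0,"ay":0,"az":0},
  ],
)

```text
t: 10.1
tool_pos: [0.5385, -0.2147, 0.3591]
orientation: [-0.47, -3.106, -0.001]
force: [-0.8, 0.1, -1.1]
opening: 0.0194
gripper_force: 30.0
```

```bash
cat > dk.py <<'E'
from h import *
import sys
s=read_state(); c=camera_params("wrist"); im,d=read_camera("wrist"); X=pts(d,c)
R=cv2.Rodrigues(np.array(s["orientation"]))[0]; p=np.array(s["tool_pos"])
print(p.round(4),np.round(s["orientation"],4),np.round(s["force"],2),s["opening"])
T=(X-p)@R   # tool coords
w=X[...,2]; near=(d>0)&(abs(w-.042)<.004)&(np.linalg.norm(T[...,:2],axis=-1)<.05)
q=T[near]; print("post top n",len(q),"z",np.median(w[near]).round(4))
(u,v),r=cv2.minEnclosingCircle(np.argwhere(near)[:,::-1].astype(np.float32)); print("circ px",u,v,r)
qc=q[:,:2].astype(np.float32); (a,b),rr=cv2.minEnclosingCircle(qc); print("post circle in tool",round(a,4),round(b,4),"r",round(rr,4))
# shank: points 15..53 mm below grip, in tool coords
k=(d>0)&(T[...,2]>.185)&(T[...,2]<.226)&(np.linalg.norm(T[...,:2],axis=-1)<.03)
for z0 in(.188,.194,.200,.206,.212,.218,.222):
    kk=k&(abs(T[...,2]-z0)<.003); t=T[kk]
    if len(t)>5: print("shank",z0,len(t),"y mid",((t[:,1].max()+t[:,1].min())/2).round(4),"w",np.ptp(t[:,1]).round(4),"x front",np.percentile(t[:,0],90).round(4))
cv2.imwrite("pics/"+sys.argv[1],im)
E
python3 dk.py d1.png
```

```text
[ 0.5385 -0.2147  0.3591] [-4.702e-01 -3.106e+00 -5.000e-04] [-0.76  0.06 -1.12] 0.019359289889882086
post top n 1447 z 0.0424
circ px 255.07608032226562 176.0 23.270383834838867
post circle in tool -0.0032 0.0002 r 0.0223
shank 0.188 35 y mid 0.0008 w 0.0289 x front 0.0086
shank 0.194 92 y mid 0.0002 w 0.0134 x front 0.0068
shank 0.2 83 y mid 0.0003 w 0.0138 x front 0.0066
shank 0.206 6 y mid 0.0002 w 0.0078 x front 0.0062
shank 0.212 140 y mid 0.0002 w 0.0133 x front 0.0063
shank 0.218 60 y mid 0.0002 w 0.0135 x front 0.0065
shank 0.222 38 y mid 0.0002 w 0.0125 x front 0.0064
```

View pics/d1.png

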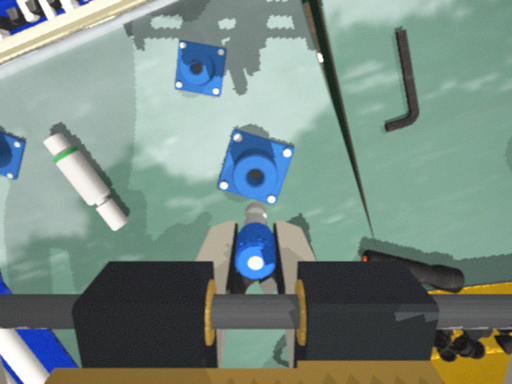

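The picture shows the big dock with its hole at (256,177), beyond the gripped plug, whose foot is at (256,212). The dock axis lies 3 mm along tool −x and 0 along y from the shank axis. I descend to just above the mouth and recheck.

carry_out(
  targets=[
    {"hand":10,"x":-0.003,"y":0,"z":0.03,"ax":0,"ay":0,"az":0},
    {"hand":10,"x":-0.003,"y":0,"z":0.055,"ax":0,"ay":0,"az":0},
    {"hand":10,"x":-0.003,"y":0,"z":0.077,"ax":0,"ay":0,"az":0},
    {"hand":10,"x":-0.003,"y":0,"z":0.077,"ax":0,"ay":0,"az":0},
    {"hand":10,"x":-0.003,"y":0,"z":0.077,"ax":0,"ay":0,"az":0},
  ],
)

```text
t: 10.78
tool_pos: [0.5416, -0.2164, 0.2833]
orientation: [0.471, 3.105, -0.0]
force: [0.0, -0.1, 0.0]
opening: 0.0194
gripper_force: 30.0
```

```bash
python3 dk.py d2.png
```

```text
[ 0.5416 -0.2164  0.2833] [ 4.711e-01  3.105e+00 -5.000e-04] [ 0.   -0.14  0.01] 0.01943574102418957
post top n 2027 z 0.0424
circ px 256.0898742675781 198.53932189941406 30.418840408325195
post circle in tool 0.0007 0.0006 r 0.0223
shank 0.188 32 y mid -0.0011 w 0.0283 x front 0.0087
shank 0.194 85 y mid 0.0002 w 0.0134 x front 0.0066
shank 0.2 90 y mid 0.0003 w 0.0138 x front 0.0066
shank 0.212 140 y mid 0.0003 w 0.0133 x front 0.0062
shank 0.218 61 y mid 0.0 w 0.0129 x front 0.0065
shank 0.222 38 y mid 0.0003 w 0.0124 x front 0.0066
```

carry_out(
  targets=[
    {"hand":10,"x":0.0008,"y":0.0003,"z":0.003,"ax":0,"ay":0,"az":0},
    {"hand":10,"x":0.0008,"y":0.0003,"z":0.008,"ax":0,"ay":0,"az":0},
    {"hand":10,"x":0.0008,"y":0.0003,"z":0.013,"ax":0,"ay":0,"az":0},
    {"hand":10,"x":0.0008,"y":0.0003,"z":0.017,"ax":0,"ay":0,"az":0},
    {"hand":10,"x":0.0008,"y":0.0003,"z":0.02,"ax":0,"ay":0,"az":0},
    {"hand":10,"x":0.0008,"y":0.0003,"z":0.022,"ax":0,"ay":0,"az":0},
    {"hand":10,"x":0.0008,"y":0.0003,"z":0.022,"ax":0,"ay":0,"az":0},
  ],
)

```text
t: 11.7
tool_pos: [0.5404, -0.2161, 0.26]
orientation: [-0.472, -3.106, -0.0]
force: [-0.7, 0.7, -0.6]
opening: 0.0194
gripper_force: 30.0
```

The foot is 7 mm inside the hole with no contact force, so I carry on down.

carry_out(
  targets=[
    {"hand":10,"x":0,"y":0,"z":0.004,"ax":0,"ay":0,"az":0},
    {"hand":10,"x":0,"y":0,"z":0.008,"ax":0,"ay":0,"az":0},
    {"hand":10,"x":0,"y":0,"z":0.012,"ax":0,"ay":0,"az":0},
    {"hand":10,"x":0,"y":0,"z":0.016,"ax":0,"ay":0,"az":0},
    {"hand":10,"x":0,"y":0,"z":0.019,"ax":0,"ay":0,"az":0},
    {"hand":10,"x":0,"y":0,"z":0.021,"ax":0,"ay":0,"az":0},
    {"hand":10,"x":0,"y":0,"z":0.022,"ax":0,"ay":0,"az":0},
    {"hand":10,"x":0,"y":0,"z":0.022,"ax":0,"ay":0,"az":0},
  ],
)

```text
t: 12.7
tool_pos: [0.5405, -0.2161, 0.2383]
orientation: [0.472, 3.106, 0.0]
force: [-0.2, -0.2, -1.2]
opening: 0.0193
gripper_force: 30.0
```

carry_out(
  targets=[
    {"hand":10,"x":0,"y":0,"z":0.001,"ax":0,"ay":0,"az":0},
    {"hand":10,"x":0,"y":0,"z":0.002,"ax":0,"ay":0,"az":0},
    {"hand":10,"x":0,"y":0,"z":0.003,"ax":0,"ay":0,"az":0},
    {"hand":10,"x":0,"y":0,"z":0.003,"ax":0,"ay":0,"az":0},
  ],
)

```text
t: 13.2
tool_pos: [0.5414, -0.2164, 0.2378]
orientation: [0.472, 3.103, -0.001]
force: [-3.6, 2.5, 13.3]
opening: 0.0196
gripper_force: 30.0
```

The foot is on the floor. I relieve the push, open, and rise.

carry_out(
  targets=[
    {"hand":10,"x":0,"y":0,"z":-0.003,"ax":0,"ay":0,"az":0},
    {"hand":10,"x":0,"y":0,"z":-0.003,"ax":0,"ay":0,"az":0},
    {"hand":45,"x":0,"y":0,"z":-0.003,"ax":0,"ay":0,"az":0},
    {"hand":45,"x":0,"y":0,"z":-0.003,"ax":0,"ay":0,"az":0},
    {"hand":45,"x":0,"y":0,"z":-0.003,"ax":0,"ay":0,"az":0},
    {"hand":45,"x":0,"y":0,"z":-0.003,"ax":0,"ay":0,"az":0},
  ],
)

```text
t: 13.95
tool_pos: [0.5405, -0.2161, 0.2382]
orientation: [-0.472, -3.106, -0.0]
force: [-0.1, -0.4, 0.1]
opening: 0.0415
gripper_force: 0.0
```

carry_out(
  targets=[
    {"hand":45,"x":0,"y":0,"z":-0.01,"ax":0,"ay":0,"az":0},
    {"hand":45,"x":0,"y":0,"z":-0.03,"ax":0,"ay":0,"az":0},
    {"hand":45,"x":0,"y":0,"z":-0.06,"ax":0,"ay":0,"az":0},
    {"hand":45,"x":0,"y":0,"z":-0.1,"ax":0,"ay":0,"az":0},
    {"hand":45,"x":0,"y":0,"z":-0.12,"ax":0,"ay":0,"az":0},
    {"hand":45,"x":0,"y":0,"z":-0.12,"ax":0,"ay":0,"az":0},
    {"hand":45,"x":0,"y":0,"z":-0.12,"ax":0,"ay":0,"az":0},
  ],
)

```text
t: 14.82
tool_pos: [0.5401, -0.2159, 0.3568]
orientation: [-0.472, -3.104, -0.001]
force: [-0.4, 1.5, -0.8]
opening: 0.0418
gripper_force: 0.0
```

Run:
```python
from h import *
s=read_state(); c=camera_params("wrist"); im,d=read_camera("wrist"); X=pts(d,c); p=np.array(s["tool_pos"])
print(p.round(4),np.round(s["force"],2),s["opening"])
w=X[...,2]; n=np.linalg.norm(X[...,:2]-[.541,-.216],axis=-1)<.05
for z in(.08,.042):
    k=n&(d>0)&(abs(w-z)<.003); (a,b),r=cv2.minEnclosingCircle(X[k][:,:2].astype(np.float32)); print(z,k.sum(),np.median(w[k]).round(4),round(a,4),round(b,4),round(r,4))
cv2.imwrite("pics/d3.png",cv2.resize(im[90:300,130:380],None,fx=2.4,fy=2.4))
```

```text
[ 0.5401 -0.2159  0.3568] [-0.41  1.53 -0.77] 0.04184809661189492
0.08 443 0.0804 0.5402 -0.2157 0.0103
0.042 1095 0.0424 0.5413 -0.2155 0.0222
```

View pics/d3.png

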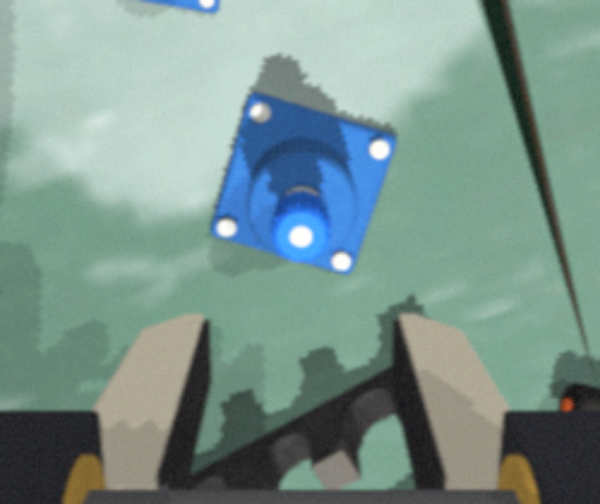

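The plug stands upright in the big dock. Its head top is at z 0.080 as expected and it is centred within about 1 mm. The gripper is clear.

```bash
python3 -c "
from plant import robot
print(robot.close_job())"
```

```text
the job is handed in; nothing more can be done
None
```

The plug was uncoupled and now stands upright, fully home in the large blue dock; the sleeve read fully forward after the pull-out, and I handed the job in at about 15 s of the 53 s (no verdict was returned).

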